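# Draw the click-held filter slider from the illuminator and park it

### The job

Swing the illuminator's amber hood up past its spring's balance point so that it stays fully open by itself, then pull the orange-handled filter slider straight out of its sloping port, past both of its click stops, without wrenching it. Lower it onto the ledge of the empty sloping rest, let go only once it is standing on the ledge, and leave it lying back there the way the blue one lies on the other rest. Do not disturb anything else on the bench.

Things in the scene. Friction and masses are not known exactly. Their poses are not given: they have to be found in the camera images.
- unit: fixed white and grey illuminator, 240 x 180 mm (x -80 to +160 mm of the origin), 115 mm high; origin on the bench, x away from the robot at yaw 0, z up. Its tower has a sloping slot: uphill u = (-0.574, 0, 0.819) in this frame (35 deg from vertical, leaning to the robot), v = (0.819, 0, 0.574) across it. Pull along u. The tower's top is square to u.
- port_floor (a point): centre of the slot's floor, where the seated slider's foot is: (60, 0, 50) mm in the unit's frame. The slot is smooth, 15 mm along v, 63 mm along y, 80 mm deep along u. On each side, 60 mm up from the floor, a sprung ball clicks into the slider's edge notches; pulling past a click takes about 10 to 20 N, in between the slider runs almost freely
- port_mouth (a point): centre of the slot's open top, 80 mm up along u from port_floor
- hood (a joint): angle of the amber see-through hood over the slot: 0 closed (at the start), 2.18 open against its stop. The hinge runs along the unit's y through hood_hinge; opening lifts the front edge up and over, away from the robot. Spring and weight shut it below about 1.2 rad (some 3 N at the grip) and throw it open above; let go past 1.5 it opens fully by itself
- hood_hinge (a point): middle of the hood's hinge, 48 mm along v and 80 mm along u from port_floor. The hood is 100 mm long, 104 mm wide, 85 mm tall, open below, covering the slider's handle. Fully open it stands straight up from the hinge, behind the tower, and the handle is free from the front and above
- hood_grip (a point): grip point on the black fin on the hood's top, 15 mm below the fin's end. The fin is 14 mm thick (along the unit's y), 30 mm wide, stands 40 mm off the top, along u when closed. Pinch it with the fingers closing along the unit's y; it swivels between the pads as the hood swings. From hood_hinge, closed: -83 mm along v, +110 mm along u
- slider: loose filter slider, orange handle, 0.11 to 0.22 kg, 150 mm long: black plate 60 wide, 12 thick, 85 long, then a handle 44 wide, 16 thick, 65 long. Origin: centre of the foot; z from foot to handle end, y its width, x its thickness. Seated: z along u, x along v. Grip the handle's 16 mm thickness, tool along the slope, 125 mm up from the foot; a light grip may slip, 60 N or more holds
- slider_notch (a point): middle of the slider, 25 mm up from its foot, level with its lower pair of edge notches; the upper pair is 60 mm up from the foot. It starts clicked in at the upper pair; after 35 mm of pull the lower pair clicks in and must be pulled past too; the foot leaves the slot after 80 mm
- rest_a: the empty sloping rest, fixed aluminium easel on a grey foot 130 x 100 x 62 mm; origin on the bench under its middle, x away from the robot at yaw 0, z up; its slope is uphill w = (-0.423, 0, 0.906) in this frame (25 deg from vertical, leaning to the robot), n = (0.906, 0, 0.423) across. Its back plate, 6 mm along -n from rest_a_ledge, 77 mm long up w, carries the slider.
- rest_a_ledge (a point): point on the ledge (square to w) where the middle of the slider's foot stands when the slider lies on the back plate, z along w: (30, 0, 80) mm in rest_a's frame. Side cheeks 78 mm apart; a lip 28 mm along n from this point, 10 mm high, bounds the ledge
- rest_b: a second rest, the same as rest_a and left or right of it, already holding the blue slider; fixed
- slider_b: the same kind of slider with a blue handle, lying on rest_b; leave alone. Axes as for slider
- well_plate: bystander: flat clear well plate 127 x 85 x 14 mm, origin under its centre
- stage_frame: bystander: flat black frame 160 x 120 x 6 mm, origin under its centre
- bottle: bystander: glass bottle, 62 mm across, 140 mm tall, origin under its centre
- jar: bystander: amber jar, 68 mm across, 80 mm tall, origin under its centre
- tip_box: bystander: blue box 120 x 80 x 55 mm, origin under its centre
- dish: bystander: flat clear dish 90 mm across, 18 mm high, origin under its centre
- spray: bystander: white bottle with red cap, 60 mm across, 120 mm tall, origin under its centre
Mind the look-alikes: they are no part of the job. What is shaped like the slider but yellow is not meant.

How it is judged:
On the way, in this order (a step that is already met when the one before it is completed fails the run):
1. the hood stands fully open, let go of (value of joint hood above 1.9 rad and contact force between the fingers and hood below 0.1 N), for 0.2 s.
2. the slider is out of the port, hood still open (distance between slider and port_floor above 0.09 m and value of joint hood above 1.9 rad), for 0.1 s.
3. the slider stands on the ledge of the empty rest, still held (x of slider in the frame of rest_a between 0.015 and 0.06 m and y of slider in the frame of rest_a between -0.012 and 0.012 m and z of slider in the frame of rest_a between 0.068 and 0.098 m and angle between slider's own z axis and vertical between 0.3 and 0.7 rad and angle between the y axis of slider and the y axis of rest_a, either way round below 0.2 rad and contact force between slider and rest_a above 0.3 N and contact force between the fingers and slider above 1 N), for 0.1 s.
At the end, for the whole second after the job is handed in: Orange slider released and still in the empty rest: foot within 12 mm of the ledge middle sideways, 68 to 98 mm above the bench, leaning 0.3 to 0.7 rad from vertical, width within 0.2 rad of the rest's; the hood open by itself (over 1.9 rad); bystanders within 20 mm of their starts (x of slider in the frame of rest_a between 0.015 and 0.06 m and y of slider in the frame of rest_a between -0.012 and 0.012 m and z of slider in the frame of rest_a between 0.068 and 0.098 m and angle between slider's own z axis and vertical between 0.3 and 0.7 rad and angle between the y axis of slider and the y axis of rest_a, either way round below 0.2 rad and contact force between slider and rest_a above 0.3 N and linear speed of slider below 0.02 m/s and angular speed of slider below 0.2 rad/s and value of joint hood above 1.9 rad); the robot touches nothing.
It fails at once if a bystander (blue slider, well plate, frame, bottles, jar, box or dish) is shifted more than 20 mm (distance of any of slider_b, well_plate, stage_frame, bottle, jar, tip_box, dish, spray from where it was at the start of the episode above 0.02 m).
It fails at once if the slider is wrenched against the port (over 100 N) (contact force between slider and unit above 100 N).
It also fails if it takes over 72 s, if anything falls off the work surface, if the arm or the gripper's body presses on something with over 40 N, if the wrist force passes 120 N, or if a joint passes its speed limit or range.

### The arm

A 6-joint arm with a two-finger parallel gripper is mounted at the origin on the work surface. World frame = base frame: x ahead of the robot, y to its left, z up, the work surface at z = 0. Lengths are in m, angles in rad, forces in N, time in s.
With the tool pointing down it reaches from about 0.425 to 0.95 m from the base axis. Payload 3.5 kg.
Tool frame: the origin (TCP) lies midway between the tips of the shut fingers; the grasp point (between the pads) lies 19 mm behind it; z points along the fingers, y is the direction in which the jaws open and shut (so a half turn about z gives the same grasp; the last joint's range is limited). The gripper opens to 85 mm and grips with 20 to 120 N. Pads are 22 mm wide; open, the fingers measure 114 mm over their backs; the gripper's body (76 mm by 85 mm) begins 54 mm behind the grasp point. The pads swing forward as they close: fully open they stand 13 mm farther back than shut.
Start: joints at [1.164, 0.286, 1.577, -0, 1.279, -0.15], TCP at [0.171, 0.653, 0.231] pointing down, gripper open.
Joint ranges: [-2.77, 2.77], [-0.9, 2.22], [0.21, 2.48], [-1.53, 4.67], [0.24, 2.81], [-2.84, 2.84]. Speed limits (rad/s): [2.79, 2.79, 3.14, 3.14, 3.14, 3.14].

### API

Orientations are given as a unit quaternion [x, y, z, w].
In Python, from plant import * gives the robot as it stands.
- The arm moves only by the shell command python3 -m jog 'ROWS' [FORCE]. ROWS is a JSON object of lists of equal length, an entry for each row: "travel": the shift along the world's x, y, z in mm, a list of three; "dr": the turn, a rotation vector about the world's x, y, z in degrees, a list of three; "jaw": the closure in counts, from 0 (fully open) to 255 (shut). In form: {"travel": [[x, y, z], ...], "dr": [[wx, wy, wz], ...], "jaw": [jaw, ...]}. A call has 1 to 5 rows; each row shifts and turns the commanded pose from where the row before left it; what a row does not reach is not made up. A row lasts 1/12 s, in which the tool goes at most 41.7 mm and 7.16 degrees, less where a joint would pass 70% of its speed; a pose out of reach is approached as far as the arm can. A call is refused whole if a number of a shift passes 41.7 or a number of a turn 7.16, either way. A call with a gripper value outside its range is refused whole. The fingers move at their own pace and stop on an object; FORCE is the grip in N (left out, the last holds). Time passes only in rows, so rows that do not move let the fingers close. It gives the time, the measured TCP pose, the force and the opening at its end, in the units of the state.
- get_state(): the state, without advancing time (a new reading comes with each control period).
- read_camera(name): name is "scene" or "top"; returns the picture (480x640x3 uint8, red, green, blue); there is no depth.
- camera_info(name): a dict with "K" (3x3 intrinsics, pixels), "k1" (the pictures are not rectified: a ray, as slopes to the right and down, at radius r is drawn at 1 + k1 r^2 times it, then the intrinsics apply), "R" (3x3) and "t" (3): a world point X has camera coordinates R X + t. Camera axes: x right, y down, z forward; pixel columns grow to the right and rows downward; lengths in m; the calibration is good to about 2 mm. A picture is of the moment at which its call begins. camera_info takes no time and is no camera call.
- sign_off(): hands the job in, once; it reports no verdict.
The state is a dict: "time": time; "qpos": joint angles; "dq": joint speeds; "joint_efforts": joint torques, N m; "eef_pos": TCP position; "tcp_rot": TCP orientation; "contact_force": force on the tool from outside, world axes, zero at the start; "wrist_torque": the same for the moment, N m; "opening": opening from 0.0 (shut) to 1.0 (fully open).
Only numpy, scipy, OpenCV 4.12 (cv2) and the standard library are available. Lean on these libraries where they do the work, as an engineer would, in place of code of your own. Each camera call takes 0.05 s, during which the arm holds its last target. There are 200 camera calls.

## Working session

There is one attempt and no reset: what is moved stays moved. The work goes in short steps, Python scripts to look and compute and a shell command to move; the robot and the scene stay as the last step left them, time stands still between calls to the robot, and variables do not carry over. Pictures are saved under pics/ and viewed, about 8 in all and at most 12, crops included, and the job is handed in when it is done.

```bash
ls; mkdir -p pics; python3 - <<'E'
from plant import *
import cv2
for n in("scene","top"):
    cv2.imwrite(f"pics/{n}0.png",read_camera(n)[:,:,::-1]); c=camera_info(n); print(n,c)
print(get_state())
E
```

```text
pics
scene {'K': array([[552.76063814,   0.        , 315.81521205],
       [  0.        , 552.76063814, 230.61540398],
       [  0.        ,   0.        ,   1.        ]]), 'k1': 0.05589858482628297, 'R': array([[-0.30532579,  0.9522319 ,  0.00552823],
       [ 0.5955415 ,  0.19547933, -0.77917787],
       [-0.74303868, -0.23461081, -0.6267785 ]]), 't': array([ 0.11437595, -0.2595373 ,  1.9759706 ])}
top {'K': array([[595.53602784,   0.        , 317.84497896],
       [  0.        , 595.53602784, 233.25426853],
       [  0.        ,   0.        ,   1.        ]]), 'k1': -0.04789143246844227, 'R': array([[-0.00550697, -0.99998406,  0.00124236],
       [-0.99939809,  0.00546118, -0.03425846],
       [ 0.03425113, -0.00143027, -0.99941223]]), 't': array([0.03473795, 0.54264315, 1.70710809])}
{'time': 0.1, 'qpos': array([ 1.16403532e+00,  2.87076178e-01,  1.57803423e+00, -6.49482188e-06,
        1.27860397e+00, -1.49973167e-01]), 'dq': array([ 1.65053399e-03,  1.02945643e-03, -3.09801378e-03, -6.13310323e-05,
       -2.41825574e-03,  1.78085322e-04]), 'joint_efforts': array([ 5.60389981e-04, -4.07298625e+01, -2.93697631e+01, -1.23630302e-04,
        3.43688283e-03, -1.37022076e-05]), 'eef_pos': array([0.17115013, 0.6523256 , 0.23008414]), 'tcp_rot': array([ 1.28040447e-01,  9.91768379e-01, -1.02087808e-03, -2.88520673e-04]), 'contact_force': array([ 0.10417767,  1.00892118, -0.11701179]), 'wrist_torque': array([ 0.0452744 , -0.02510805,  0.03783341]), 'opening': 0.9995288276802972}
```

View pics/scene0.png

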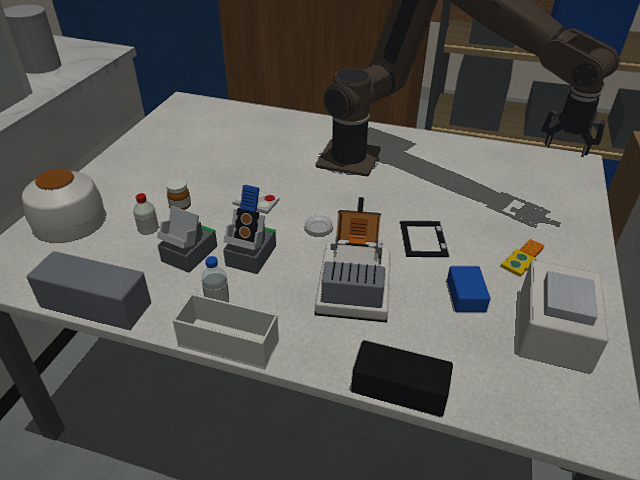

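View pics/top0.png

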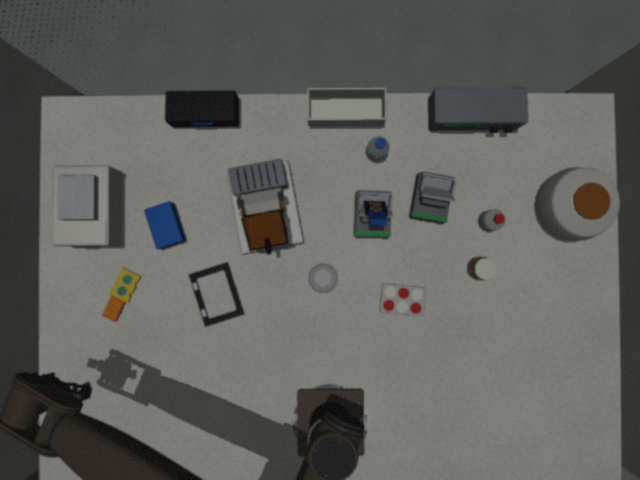

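The top view shows the unit at about (265,205), empty rest_a at (432,197), and rest_b with the blue slider at (374,215). There are two slider candidates. One is the orange-handled slider under the amber hood in the unit's port, at (265,228). The other is the loose yellow plate with an orange handle at (120,293), which is the look-alike. The one in the port is meant. I'll take enlarged crops to confirm that and measure from them.

```bash
python3 - <<'E'
import cv2,numpy as np
t=cv2.imread("pics/top0.png"); s=cv2.imread("pics/scene0.png")
def crop(im,x,y,w,h,k): 
    c=cv2.resize(im[y:y+h,x:x+w],None,fx=k,fy=k,interpolation=cv2.INTER_CUBIC)
    c=np.clip(c.astype(float)*1.6,0,255).astype(np.uint8)
    for i in range(0,w,20):
        cv2.line(c,(i*k,0),(i*k,6),(0,255,0),1); cv2.putText(c,str(x+i),(i*k,16),0,.35,(0,255,0),1)
    for j in range(0,h,20): 
        cv2.line(c,(0,j*k),(6,j*k),(0,255,0),1); cv2.putText(c,str(y+j),(8,j*k+4),0,.35,(0,255,0),1)
    return c
a=np.hstack([crop(t,222,150,100,120,4),crop(s,300,190,100,120,4)]); cv2.imwrite("pics/c1.png",a)
b=np.hstack([crop(t,345,150,120,100,3),crop(s,150,175,130,100,3)]); cv2.imwrite("pics/c2.png",b)
E
```

```text
(no output)
```

View pics/c1.png

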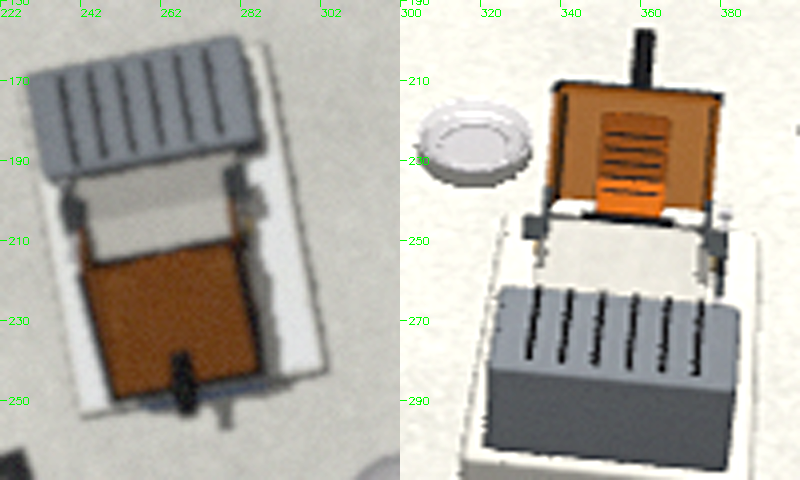

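View pics/c2.png

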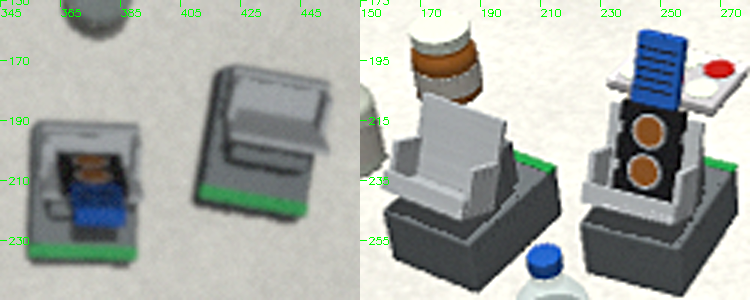

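The crops confirm that the slider in the port, under the hood, has the orange handle. Fin end: top (267,253) and scene (361,198). Rest_a's corners are clear too. I'll fit the poses to both views.

```bash
cat > h.py <<'E'
from plant import *
import numpy as np, cv2
from scipy.optimize import least_squares
from scipy.spatial.transform import Rotation as Ro
u=np.array([-.5736,0,.8192]);v=np.array([.8192,0,.5736]);w=np.array([-.4226,0,.9063]);n=np.array([.9063,0,.4226]);Y=np.array([0,1.,0])
PF=np.array([60,0,50.]);H=PF+48*v+80*u;L=np.array([30,0,80.])
CI={c:camera_info(c) for c in("scene","top")}
def proj(c,X):
    i=CI[c];return cv2.projectPoints(np.atleast_2d(X).astype(float),cv2.Rodrigues(i["R"])[0],i["t"],i["K"],np.array([i["k1"],0,0,0,0]))[0][:,0]
def pose(p,X): return Ro.from_euler('z',p[2]).apply(np.atleast_2d(X)/1e3)+[p[0],p[1],0]
def fit(obs,p0):
    f=lambda p:np.concatenate([(proj(c,pose(p,X))[0]-px) for c,X,px in obs])
    r=least_squares(lambda p:f(p),p0,loss='soft_l1');return r.x,f(r.x).reshape(-1,2)
E
python3 - <<'E'
from h import *
hc=lambda a,b,y:H-a*v+b*u+y*Y
ou=[("top",hc(83,125,0),(267.5,252)),("scene",hc(83,125,0),(361.2,198)),
("top",hc(0,85,52),(243.2,217)),("top",hc(0,85,-52),(281.5,210)),("top",hc(100,85,52),(250.2,250)),("top",hc(100,85,-52),(287.5,243)),
("scene",hc(0,85,-52),(338.7,210.5)),("scene",hc(0,85,52),(380,214.2)),
("top",np.array([-80,90,10.]),(242.5,254.2)),("top",np.array([-80,-90,10.]),(303.5,243)),("top",np.array([160,-90,10.]),(289,160.5))]
p,r=fit(ou,[.55,.13,.1]);print("unit",p);print(r.round(1))
A=np.array
oa=[("top",A([-65,50,62.]),(410,217)),("top",A([-65,-50,62.]),(447.3,221)),
("scene",A([65,50,0.]),(186,271.7)),("scene",A([65,-50,0.]),(161,261)),("scene",A([-65,50,0.]),(216.7,244)),
("scene",L-6*n+77*w,(185,211))]
q,r=fit(oa,[.6,-.3,-.1]);print("rest",q);print(r.round(1))
for nm,P,X in(("mouth",p,PF+80*u),("hinge",p,H),("grip",p,H-83*v+110*u),("ledge",q,L)):print(nm,pose(P,X).round(4))
np.savez("P.npz",p=p,q=q)
t=cv2.imread("pics/top0.png");s=cv2.imread("pics/scene0.png")
E
```

```text
unit [0.57920191 0.1754147  0.17303075]
[[ 0.3 -2. ]
 [-0.5 -1. ]
 [-2.2  1.4]
 [-0.3  1.1]
 [-1.1  0.2]
 [ 0.5  0.2]
 [-1.3  0.9]
 [-0.6  0.8]
 [-0.4 -0.4]
 [ 0.1 -0.3]
 [-0.1  0.6]]
rest [ 0.63976958 -0.29136258 -0.18173578]
[[ 1.4  0.1]
 [-0.8  2.4]
 [ 2.8  1.4]
 [-1.1  0.3]
 [ 0.7  1.8]
 [-1.6 -0.8]]
mouth [[0.5931 0.1778 0.1155]]
hinge [[0.6318 0.1846 0.1431]]
grip [[0.5027 0.162  0.1856]]
ledge [[ 0.6693 -0.2968  0.08  ]]
```

The poses agree within 1–2 px, about 4 mm. I'll move above the fin, turned to the unit's yaw.

```bash
python3 -m jog '{"travel":[[0,0,40],[0,0,40],[21,-33,0],[21,-33,0],[21,-33,0]],"dr":[[0,0,0],[0,0,0],[0,0,0],[0,0,0],[0,0,0]],"jaw":[0,0,0,0,0]}' 60
python3 -m jog '{"travel":[[21,-33,0],[21,-33,0],[21,-33,0],[21,-33,0],[21,-33,0]],"dr":[[0,0,6.15],[0,0,6.15],[0,0,6.15],[0,0,6.15],[0,0,0]],"jaw":[0,0,0,0,0]}'
python3 -m jog '{"travel":[[21,-33,0],[21,-33,0],[21,-33,0],[21,-33,0],[21,-33,0]],"dr":[[0,0,0],[1.15,-6.57,0],[1.15,-6.57,0],[1.15,-6.57,0],[0,0,0]],"jaw":[0,0,0,0,0]}'
python3 -m jog '{"travel":[[10,-15,0],[0,0,0],[0,0,0]],"dr":[[0,0,0],[0,0,0],[0,0,0]],"jaw":[0,0,0]}'
cat >> h.py <<'E'
def unitR(tilt,yaw):  # tool with jaw along +-y of frame; tilt: deg from vertical, fingers away from robot
    return Ro.from_euler('z',yaw)*Ro.from_euler('y',-tilt,degrees=True)*Ro.from_matrix(np.diag([-1.,1,-1]))
def delta(grasp,R):
    s=get_state();R0=Ro.from_quat(s["tcp_rot"])
    t=grasp+.019*R.apply([0,0,1])
    best=min(((R*Ro.from_euler('z',k)*R0.inv()).as_rotvec(degrees=True) for k in(0,np.pi)),key=np.linalg.norm)
    print("t",s["time"].__round__(2),"d mm",((t-s["eef_pos"])*1e3).round(1),"dr",best.round(2),"open",round(s["opening"],3),"F",s["contact_force"].round(1),"q5",s["qpos"].round(2))
E
cat > g.py <<'E'
import sys
from h import *
P=np.load("P.npz")
def hood(th,tilt,lift=2,back=0): # grip on fin at hood angle th
    g=H+Ro.from_euler('y',th).apply(-83*v+(110+lift)*u)
    R=unitR(tilt,P["p"][2]); return pose(P["p"],g)[0]-back*1e-3*R.apply([0,0,1]),R
E
python3 -c "
from g import *
delta(*hood(0,20,2,70))
for t in (0,.5,1,1.5,2,2.15):print(t,hood(t,0)[0].round(4))"
```

```text
time: 0.52
eef_pos: [0.2346, 0.5531, 0.3119]
tcp_rot: [0.127, 0.992, 0.0, 0.0]
contact_force: [0.9, 0.0, -0.7]
opening: 1.0
time: 0.93
eef_pos: [0.3397, 0.387, 0.3108]
tcp_rot: [-0.088, 0.996, -0.0, -0.0]
contact_force: [-0.0, 0.2, -0.1]
opening: 1.002
time: 1.35
eef_pos: [0.4416, 0.2222, 0.3085]
tcp_rot: [-0.086, 0.981, 0.015, 0.173]
contact_force: [1.4, 0.5, -1.6]
opening: 1.004
time: 1.6
eef_pos: [0.4544, 0.2081, 0.3109]
tcp_rot: [-0.084, 0.981, 0.015, 0.173]
contact_force: [-0.3, 0.8, -0.7]
opening: 1.0
t 1.6 d mm [ 30.  -49.2 -75.8] dr [-0.03 -0.05  0.18] open 1.0 F [-0.3  0.8 -0.7] q5 [ 0.24 -0.36  2.09 -0.03  1.07 -1.49]
0 [0.5016 0.1618 0.1872]
0.5 [0.5384 0.1683 0.2452]
1 [0.598  0.1787 0.2782]
1.5 [0.666  0.1906 0.2781]
2 [0.7256 0.201  0.2449]
2.15 [0.7395 0.2034 0.2296]
```

```bash
python3 -m jog '{"travel":[[15,-25,0],[15,-24,0],[0,0,-38],[0,0,-38],[0,0,0]],"dr":[[0,0,0],[0,0,0],[0,0,0],[0,0,0],[0,0,0]],"jaw":[0,0,0,0,0]}'
python3 -m jog '{"travel":[[8,1.4,-22],[8,1.4,-22],[7.6,1.3,-21.8],[0,0,0],[0,0,0]],"dr":[[0,0,0],[0,0,0],[0,0,0],[0,0,0],[0,0,0]],"jaw":[0,0,0,0,0]}'
python3 - <<'E'
from g import *
delta(*hood(0,20))
t=read_camera("top")[:,:,::-1];s=read_camera("scene")[:,:,::-1]
f=lambda im,x,y:cv2.resize(im[y:y+110,x:x+100],None,fx=4,fy=4,interpolation=cv2.INTER_CUBIC)
cv2.imwrite("pics/d1.png",np.clip(np.hstack([f(t,222,170),f(s,310,140)])*1.5,0,255))
E
```

```text
time: 2.02
eef_pos: [0.4785, 0.1602, 0.225]
tcp_rot: [-0.085, 0.983, 0.015, 0.164]
contact_force: [-2.0, 0.1, -2.0]
opening: 0.997
time: 2.43
eef_pos: [0.5077, 0.1651, 0.1698]
tcp_rot: [-0.086, 0.981, 0.015, 0.172]
contact_force: [-1.0, -0.7, 0.1]
opening: 1.001
t 2.43 d mm [ 0.3 -2.1 -0.4] dr [-0.02 -0.1  -0.08] open 1.001 F [-1.  -0.7  0.1] q5 [ 0.11 -0.15  2.18  0.03  0.76 -1.65][ WARN:0@1.969] global loadsave.cpp:1063 imwrite_ Unsupported depth image for selected encoder is fallbacked to CV_8U.
```

View pics/d1.png

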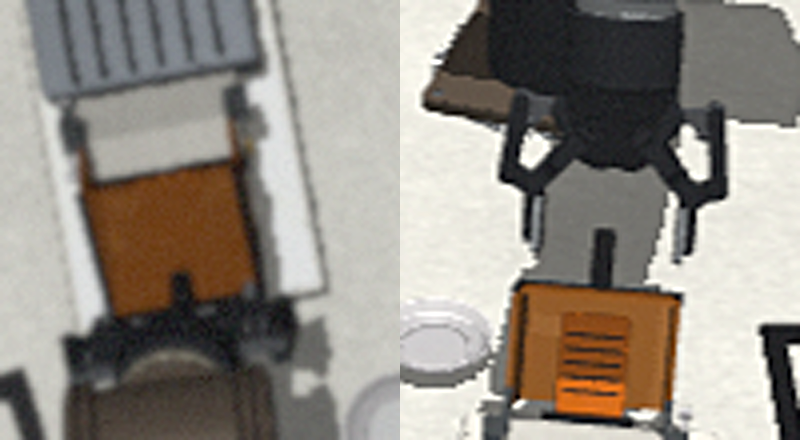

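The fin (crop 604,255) stands midway between the fingers (532 and 687). I'll close on it.

```bash
python3 -m jog '{"travel":[[0,0,0],[0,0,0],[0,0,0],[0,0,0],[0,0,0]],"dr":[[0,0,0],[0,0,0],[0,0,0],[0,0,0],[0,0,0]],"jaw":[230,230,230,230,230]}' 40
python3 -m jog '{"travel":[[0,0,0],[0,0,0],[0,0,0],[0,0,0],[0,0,0]],"dr":[[0,0,0],[0,0,0],[0,0,0],[0,0,0],[0,0,0]],"jaw":[230,230,230,230,230]}'
python3 - <<'E'
from g import *
delta(*hood(0,20))
p=None
for i,th in enumerate(np.linspace(0,2.1,15)):
    g,R=hood(th,20-20*min(1,i/7)); t=(g+.019*R.apply([0,0,1]))*1e3
    if p is not None: print(round(th,2),(t-p).round(1).tolist())
    p=t
E
```

```text
time: 2.95
eef_pos: [0.5081, 0.1639, 0.17]
tcp_rot: [-0.085, 0.981, 0.015, 0.173]
contact_force: [0.3, 0.6, -0.3]
opening: 0.305
time: 3.37
eef_pos: [0.5081, 0.1628, 0.1699]
tcp_rot: [-0.086, 0.981, 0.014, 0.173]
contact_force: [-2.7, -5.2, 3.1]
opening: 0.154
t 3.37 d mm [-0.2  0.1 -0.5] dr [ 0.16  0.01 -0.03] open 0.154 F [-2.7 -5.2  3.1] q5 [ 0.11 -0.15  2.18  0.03  0.76 -1.65]
0.15 [7.1, 1.2, 19.0]
0.3 [9.8, 1.7, 17.6]
0.45 [12.3, 2.2, 15.8]
0.6 [14.5, 2.5, 13.7]
0.75 [16.4, 2.9, 11.2]
0.9 [17.8, 3.1, 8.5]
1.05 [18.9, 3.3, 5.6]
1.2 [20.4, 3.6, 2.6]
1.35 [20.6, 3.6, -0.6]
1.5 [20.3, 3.5, -3.7]
1.65 [19.5, 3.4, -6.7]
1.8 [18.3, 3.2, -9.6]
1.95 [16.7, 2.9, -12.2]
2.1 [14.7, 2.6, -14.6]
```

```bash
python3 -m jog '{"travel":[[3.5,0.6,9.5],[3.6,0.6,9.5],[4.9,0.8,8.8],[4.9,0.9,8.8],[0,0,0]],"dr":[[-0.25,1.4,0],[-0.25,1.4,0],[-0.25,1.4,0],[-0.25,1.4,0],[0,0,0]],"jaw":[230,230,230,230,230]}'
python3 -c "
from g import *
delta(*hood(.3,14.3))"
```

```text
time: 3.78
eef_pos: [0.5242, 0.1658, 0.2052]
tcp_rot: [-0.086, 0.989, 0.009, 0.121]
contact_force: [-3.9, -5.2, -2.2]
opening: 0.155
t 3.78 d mm [0.6 0.1 0.7] dr [ 0.19 -0.32 -0.03] open 0.155 F [-3.9 -5.2 -2.2] q5 [ 0.12 -0.1   2.05  0.01  0.94 -1.64]
```

Force is low and the path is tracking, so I'll carry on to 1.65 rad.

```bash
python3 -m jog '{"travel":[[6.2,1.1,7.9],[6.1,1.1,7.9],[7.3,1.3,6.9],[7.2,1.2,6.8],[8.2,1.4,5.6]],"dr":[[-0.25,1.4,0],[-0.25,1.4,0],[-0.25,1.4,0],[-0.25,1.4,0],[-0.25,1.4,0]],"jaw":[230,230,230,230,230]}'
python3 -m jog '{"travel":[[8.2,1.5,5.6],[8.9,1.6,4.3],[8.9,1.5,4.2],[9.4,1.7,2.8],[9.5,1.6,2.8]],"dr":[[-0.25,1.4,0],[-0.25,1.4,0],[-0.25,1.4,0],[-0.25,1.4,0],[-0.25,1.4,0]],"jaw":[230,230,230,230,230]}'
python3 -m jog '{"travel":[[10.2,1.8,1.3],[10.2,1.8,1.3],[10.3,1.8,-0.3],[10.3,1.8,-0.3],[0,0,0]],"dr":[[0,0,0],[0,0,0],[0,0,0],[0,0,0],[0,0,0]],"jaw":[230,230,230,230,230]}'
python3 -c "
from g import *
delta(*hood(1.35,0))"
python3 -m jog '{"travel":[[10.2,1.8,-1.9],[10.1,1.7,-1.8],[9.8,1.7,-3.4],[9.7,1.7,-3.3],[0,0,0]],"dr":[[0,0,0],[0,0,0],[0,0,0],[0,0,0],[0,0,0]],"jaw":[230,230,230,230,230]}'
python3 -c "
from g import *
delta(*hood(1.65,0))"
```

```text
time: 4.2
eef_pos: [0.5573, 0.1718, 0.2392]
tcp_rot: [-0.087, 0.995, 0.004, 0.058]
contact_force: [-5.0, -4.1, -1.4]
opening: 0.159
time: 4.62
eef_pos: [0.6033, 0.1803, 0.2595]
tcp_rot: [-0.087, 0.996, -0.001, -0.003]
contact_force: [-2.4, -2.8, -2.9]
opening: 0.16
time: 5.03
eef_pos: [0.646, 0.1882, 0.2619]
tcp_rot: [-0.086, 0.996, -0.0, 0.0]
contact_force: [-1.6, -0.8, -1.0]
opening: 0.155
t 5.03 d mm [-0.2 -1.1  0.9] dr [ 0.04  0.01 -0.01] open 0.155 F [-1.6 -0.8 -1. ] q5 [ 0.13  0.26  1.55 -0.    1.33 -1.61]
time: 5.45
eef_pos: [0.6866, 0.1956, 0.2515]
tcp_rot: [-0.086, 0.996, 0.0, 0.001]
contact_force: [-1.1, 0.7, -1.0]
opening: 0.16
t 5.45 d mm [-1.1 -1.6  0.9] dr [-0.03  0.14  0.01] open 0.16 F [-1.1  0.7 -1. ] q5 [ 0.14  0.36  1.45  0.    1.33 -1.61]
```

```bash
python3 -m jog '{"travel":[[9.2,1.6,-4.8],[9.1,1.6,-4.8],[8.4,1.5,-6.1],[8.3,1.4,-6.1],[0,0,0]],"dr":[[0,0,0],[0,0,0],[0,0,0],[0,0,0],[0,0,0]],"jaw":[230,230,230,230,230]}'
python3 -m jog '{"travel":[[5,0.9,-4.5],[5,0.9,-4.5],[0,0,0],[0,0,0],[0,0,0]],"dr":[[0,0,0],[0,0,0],[0,0,0],[0,0,0],[0,0,0]],"jaw":[230,230,150,100,0]}'
python3 -m jog '{"travel":[[0,0,0],[5,0.9,0],[0,0,5],[0,0,20],[0,0,30]],"dr":[[0,0,0],[0,0,0],[0,0,0],[0,0,0],[0,0,0]],"jaw":[0,0,0,0,0]}'
python3 -m jog '{"travel":[[0,0,40],[0,0,20],[-30,0,0],[-30,0,0],[-30,0,0]],"dr":[[0,0,0],[0,0,0],[0,0,0],[0,0,0],[0,0,0]],"jaw":[0,0,0,0,0]}'
python3 - <<'E'
from g import *
t=read_camera("top")[:,:,::-1];s=read_camera("scene")[:,:,::-1]
cv2.imwrite("pics/t1.png",t);cv2.imwrite("pics/s1.png",s)
f=lambda im,x,y:cv2.resize(im[y:y+110,x:x+100],None,fx=4,fy=4,interpolation=cv2.INTER_CUBIC)
cv2.imwrite("pics/d2.png",np.clip(np.hstack([f(t,222,160),f(s,310,160)])*1.5,0,255).astype(np.uint8))
E
```

```text
time: 5.87
eef_pos: [0.7225, 0.2022, 0.2295]
tcp_rot: [-0.086, 0.996, 0.001, 0.002]
contact_force: [0.0, 4.0, 0.3]
opening: 0.153
time: 6.28
eef_pos: [0.7314, 0.202, 0.2219]
tcp_rot: [-0.086, 0.996, -0.001, 0.002]
contact_force: [-0.5, -0.9, 0.7]
opening: 0.573
time: 6.7
eef_pos: [0.7342, 0.2033, 0.2728]
tcp_rot: [-0.086, 0.996, -0.001, -0.003]
contact_force: [0.3, -0.0, 0.6]
opening: 0.999
time: 7.12
eef_pos: [0.6452, 0.2035, 0.3379]
tcp_rot: [-0.086, 0.996, -0.001, 0.002]
contact_force: [-0.5, 1.2, 0.6]
opening: 1.003
```

View pics/d2.png

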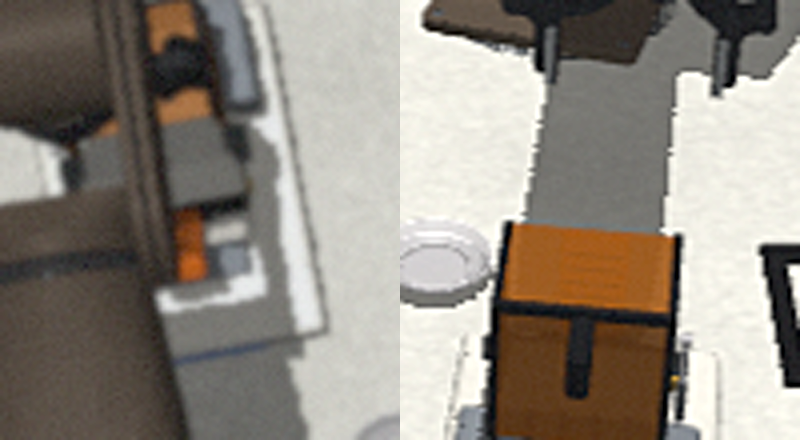

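The hood stands fully open and by itself. Its fin points at the scene camera (crop 578,355), and the orange handle is visible from above at crop (190,245). Next I'll back off and turn the jaws by 90° for the handle.

```bash
cat >> g.py <<'E'
def sR(tilt,yaw): return unitR(tilt,yaw)*Ro.from_euler('z',90,degrees=True)
def port(s=0,back=0,at=125): # slider pulled s mm
    return pose(P["p"],PF+(at+s+back)*u)[0],sR(35,P["p"][2])
def rest(up=0,off=0,at=125,tilt=25): 
    return pose(P["q"],L+(at+up)*w+off*n)[0],sR(tilt,P["q"][2])
E
python3 -m jog '{"travel":[[-35,-4,5],[-35,-4,5],[-35,-4,5],[-35,-4,0],[-35,-4,0]],"dr":[[0,0,-6.92],[0,0,-6.92],[0,0,-6.92],[0,0,-6.92],[0,0,-6.92]],"jaw":[0,0,0,110,110]}'
python3 -m jog '{"travel":[[0,0,0],[0,0,0],[0,0,0],[0,0,0],[0,0,0]],"dr":[[0,0,-6.92],[0,0,-6.92],[0,0,-6.92],[0,0,-6.92],[0,0,-6.92]],"jaw":[110,110,110,110,110]}'
python3 -m jog '{"travel":[[0,0,0],[0,0,0],[0,0,0],[0,0,0],[0,0,0]],"dr":[[0,0,-6.92],[0,0,-6.92],[0,0,-6.92],[1.2,-6.9,0],[1.2,-6.9,0]],"jaw":[110,110,110,110,110]}'
python3 -m jog '{"travel":[[0,0,0],[0,0,0],[0,0,0],[0,0,0],[0,0,0]],"dr":[[1.2,-6.9,0],[1.2,-6.9,0],[1.2,-6.9,0],[0,0,0],[0,0,0]],"jaw":[110,110,110,110,110]}'
python3 - <<'E'
from g import *
delta(*port(0,80)); print(port()[0])
t=read_camera("top")[:,:,::-1];s=read_camera("scene")[:,:,::-1]
cv2.imwrite("pics/t2.png",t);cv2.imwrite("pics/s2.png",s)
def f(c,im,x,y):
    o=cv2.resize(im[y:y+120,x:x+100],None,fx=4,fy=4,interpolation=cv2.INTER_CUBIC); o=np.clip(o*1.5,0,255).astype(np.uint8)
    B=np.array([[a*v+b*Y+z*u+PF for a,b in((-8,-22),(-8,22),(8,22),(8,-22))] for z in (90,150)])
    for q in B:
        cv2.polylines(o,[np.int32((proj(c,pose(P["p"],q))-[x-.5,y-.5])*4)],True,(0,255,0),1)
    return o
cv2.imwrite("pics/d3.png",np.hstack([f("top",t,222,160),f("scene",s,310,160)]))
E
```

```text
time: 7.63
eef_pos: [0.4701, 0.1835, 0.3531]
tcp_rot: [0.217, 0.976, -0.0, 0.002]
contact_force: [-0.7, 0.8, 0.8]
opening: 0.748
time: 8.05
eef_pos: [0.4714, 0.1837, 0.353]
tcp_rot: [0.497, 0.868, -0.0, 0.002]
contact_force: [-0.3, -0.8, 0.8]
opening: 0.57
time: 8.47
eef_pos: [0.4729, 0.1837, 0.353]
tcp_rot: [0.639, 0.759, 0.095, 0.081]
contact_force: [0.2, -0.1, 0.2]
opening: 0.567
time: 8.88
eef_pos: [0.47, 0.1836, 0.3519]
tcp_rot: [0.614, 0.73, 0.229, 0.194]
contact_force: [0.4, 0.3, 1.7]
opening: 0.571
t 8.88 d mm [  63.2  -16.2 -149.5] dr [ 0.15 -0.11  0.05] open 0.571 F [0.4 0.3 1.7] q5 [ 0.17 -0.51  2.17 -0.    0.88 -0.  ]
[0.56767662 0.17340032 0.1524    ]
```

View pics/d3.png

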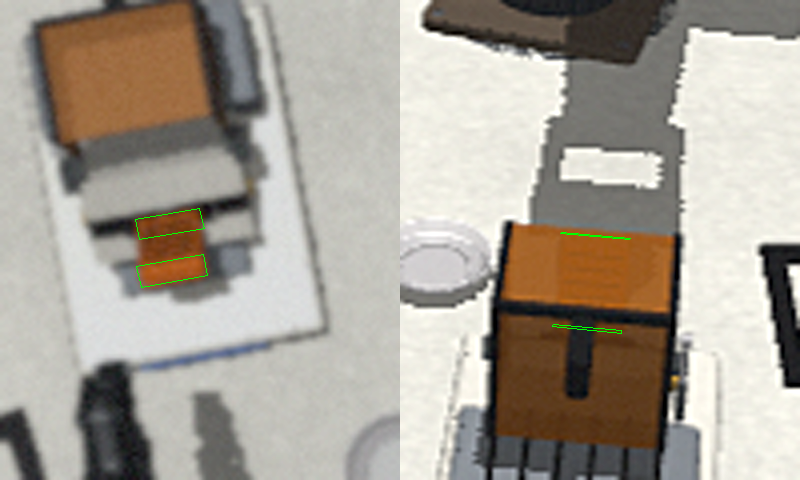

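The model's handle outlines match the picture to within 1 px. I'll move in along the slope.

```bash
python3 -m jog '{"travel":[[16,-4,-37],[16,-4,-37],[16,-4,-38],[15.2,-4.2,-37.5],[0,0,0]],"dr":[[0,0,0],[0,0,0],[0,0,0],[0,0,0],[0,0,0]],"jaw":[110,110,110,110,110]}'
python3 -m jog '{"travel":[[11.3,2,-16.4],[11.3,2,-16.4],[11.3,2,-16.4],[11.3,1.9,-16.3],[0,0,0]],"dr":[[0,0,0],[0,0,0],[0,0,0],[0,0,0],[0,0,0]],"jaw":[110,110,110,110,110]}'
python3 -m jog '{"travel":[[0,0,0],[0,0,0]],"dr":[[0,0,0],[0,0,0]],"jaw":[110,110]}'
python3 -c "
from g import *
delta(*port())"
```

```text
time: 9.4
eef_pos: [0.5322, 0.1661, 0.1918]
tcp_rot: [0.616, 0.732, 0.222, 0.188]
contact_force: [-1.2, -0.7, -1.5]
opening: 0.569
time: 9.82
eef_pos: [0.5807, 0.1756, 0.1358]
tcp_rot: [0.614, 0.73, 0.228, 0.193]
contact_force: [-0.0, 0.0, -0.3]
opening: 0.567
time: 9.98
eef_pos: [0.5804, 0.1758, 0.1392]
tcp_rot: [0.613, 0.73, 0.23, 0.195]
contact_force: [-0.6, 1.1, -0.1]
opening: 0.567
t 9.98 d mm [-2.  -0.5 -2.3] dr [0.11 0.13 0.03] open 0.567 F [-0.6  1.1 -0.1] q5 [ 0.11 -0.02  2.19  0.09  0.36 -0.13]
```

```bash
python3 -m jog '{"travel":[[-2,-0.5,-2.3],[0,0,0],[0,0,0],[0,0,0],[0,0,0]],"dr":[[0,0,0],[0,0,0],[0,0,0],[0,0,0],[0,0,0]],"jaw":[110,150,180,200,230]}' 25
python3 -m jog '{"travel":[[0,0,0],[0,0,0],[0,0,0],[0,0,0],[0,0,0]],"dr":[[0,0,0],[0,0,0],[0,0,0],[0,0,0],[0,0,0]],"jaw":[230,230,230,230,230]}'
python3 -c "
from g import *
delta(*port())"
```

```text
time: 10.4
eef_pos: [0.5773, 0.1751, 0.1354]
tcp_rot: [0.613, 0.73, 0.23, 0.195]
contact_force: [-3.3, -0.7, 4.7]
opening: 0.186
time: 10.82
eef_pos: [0.5774, 0.1751, 0.1355]
tcp_rot: [0.614, 0.73, 0.23, 0.195]
contact_force: [-4.3, -0.4, 6.9]
opening: 0.184
t 10.82 d mm [1.  0.2 1.3] dr [0.12 0.05 0.04] open 0.184 F [-4.3 -0.4  6.9] q5 [ 0.11 -0.02  2.2   0.09  0.35 -0.14]
```

```bash
python3 -m jog '{"travel":[[0,0,0],[0,0,0],[0,0,0],[-1.7,-0.3,2.5],[-1.7,-0.3,2.5]],"dr":[[0,0,0],[0,0,0],[0,0,0],[0,0,0],[0,0,0]],"jaw":[230,230,230,230,230]}' 80
python3 -m jog '{"travel":[[-1.7,-0.3,2.5],[-1.7,-0.3,2.5],[-1.7,-0.3,2.5],[-1.7,-0.3,2.5],[0,0,0]],"dr":[[0,0,0],[0,0,0],[0,0,0],[0,0,0],[0,0,0]],"jaw":[230,230,230,230,230]}'
python3 -c "
from g import *
delta(*port(18))"
```

```text
time: 11.23
eef_pos: [0.5746, 0.1742, 0.1387]
tcp_rot: [0.613, 0.73, 0.23, 0.195]
contact_force: [17.2, 4.2, -15.5]
opening: 0.177
time: 11.65
eef_pos: [0.5672, 0.1732, 0.1498]
tcp_rot: [0.614, 0.73, 0.23, 0.194]
contact_force: [-2.6, 1.0, 2.9]
opening: 0.176
t 11.65 d mm [1.1 0.3 1.8] dr [0.12 0.04 0.05] open 0.176 F [-2.6  1.   2.9] q5 [ 0.11 -0.07  2.21  0.09  0.39 -0.13]
```

The first click is passed: the force peaked at 23 N and dropped to about 4 N. I'll continue through the second.

```bash
python3 -m jog '{"travel":[[-1.7,-0.3,2.5],[-1.7,-0.3,2.5],[-1.7,-0.3,2.5],[-1.7,-0.3,2.5],[-1.7,-0.3,2.5]],"dr":[[0,0,0],[0,0,0],[0,0,0],[0,0,0],[0,0,0]],"jaw":[230,230,230,230,230]}'
python3 -m jog '{"travel":[[-1.7,-0.3,2.5],[-1.7,-0.3,2.5],[-1.7,-0.3,2.5],[-1.7,-0.3,2.5],[-1.7,-0.3,2.5]],"dr":[[0,0,0],[0,0,0],[0,0,0],[0,0,0],[0,0,0]],"jaw":[230,230,230,230,230]}'
python3 -m jog '{"travel":[[-1.7,-0.3,2.5],[-1.7,-0.3,2.5],[0,0,0]],"dr":[[0,0,0],[0,0,0],[0,0,0]],"jaw":[230,230,230]}'
python3 -c "
from g import *
delta(*port(54))"
```

```text
time: 12.07
eef_pos: [0.5585, 0.1716, 0.1621]
tcp_rot: [0.614, 0.73, 0.229, 0.194]
contact_force: [2.8, 0.4, 0.2]
opening: 0.176
time: 12.48
eef_pos: [0.55, 0.17, 0.1738]
tcp_rot: [0.614, 0.73, 0.229, 0.195]
contact_force: [9.3, 2.4, -7.8]
opening: 0.176
time: 12.73
eef_pos: [0.5462, 0.1695, 0.1798]
tcp_rot: [0.614, 0.73, 0.229, 0.194]
contact_force: [-2.6, -1.4, 3.6]
opening: 0.179
t 12.73 d mm [1.7 0.4 1.3] dr [ 0.13 -0.02  0.05] open 0.179 F [-2.6 -1.4  3.6] q5 [ 0.11 -0.17  2.24  0.08  0.46 -0.12]
```

```bash
python3 -m jog '{"travel":[[-3.4,-0.6,4.9],[-3.4,-0.6,4.9],[-3.4,-0.6,4.9],[-3.4,-0.6,4.9],[-3.4,-0.6,4.9]],"dr":[[0,0,0],[0,0,0],[0,0,0],[0,0,0],[0,0,0]],"jaw":[230,230,230,230,230]}'
python3 -m jog '{"travel":[[-3.4,-0.6,4.9],[-3.4,-0.6,4.9],[-3.4,-0.6,4.9],[-3.4,-0.6,4.9],[-3.4,-0.6,4.9]],"dr":[[0,0,0],[0,0,0],[0,0,0],[0,0,0],[0,0,0]],"jaw":[230,230,230,230,230]}'
python3 -m jog '{"travel":[[0,0,30],[0,0,40],[0,0,40],[0,0,0]],"dr":[[0,0,0],[0,0,0],[0,0,0],[0,0,0]],"jaw":[230,230,230,230]}'
python3 - <<'E'
from g import *
delta(*rest(80,4)); print(rest(0,0)[0],rest(0,0)[0]*0+get_state()["eef_pos"])
t=read_camera("top")[:,:,::-1];s=read_camera("scene")[:,:,::-1]
cv2.imwrite("pics/t3.png",t);cv2.imwrite("pics/s3.png",s)
q=P["q"];A=np.array
def box(x0,x1,y,z0,z1):return [A([x,yy,z]) for z in(z0,z1) for x,yy in((x0,-y),(x0,y),(x1,y),(x1,-y))]
def f(c,im,x,y):
    o=cv2.resize(im[y:y+100,x:x+100],None,fx=4,fy=4,interpolation=cv2.INTER_CUBIC); o=np.clip(o*1.5,0,255).astype(np.uint8)
    d=lambda pts:cv2.polylines(o,[np.int32((proj(c,pose(q,A(pts)))-[x-.5,y-.5])*4)],True,(0,0,255),1)
    b=box(-65,65,50,0,62);d(b[:4]);d(b[4:])
    d([L-6*n+y*Y+z*w for y,z in((-39,0),(39,0),(39,77),(-39,77))])
    d([L+28*n+y*Y+z*w for y,z in((-39,0),(39,0),(39,10),(-39,10))])
    return o
cv2.imwrite("pics/d4.png",np.hstack([f("top",t,380,150),f("scene",s,140,180)]))
E
```

```text
time: 13.15
eef_pos: [0.5281, 0.1665, 0.2037]
tcp_rot: [0.614, 0.731, 0.228, 0.193]
contact_force: [-0.6, -0.1, -2.3]
opening: 0.174
time: 13.57
eef_pos: [0.5118, 0.1635, 0.2286]
tcp_rot: [0.614, 0.73, 0.229, 0.194]
contact_force: [-0.0, 0.2, -2.3]
opening: 0.18
time: 13.9
eef_pos: [0.5159, 0.164, 0.3516]
tcp_rot: [0.612, 0.728, 0.236, 0.201]
contact_force: [1.0, 0.4, -0.0]
opening: 0.176
t 13.9 d mm [  79.6 -447.2 -101.4] dr [  0.25  11.18 -20.22] open 0.176 F [ 1.   0.4 -0. ] q5 [ 0.1  -0.42  2.12  0.05  0.82 -0.09]
[ 0.61732048 -0.28723725  0.1932875 ] [0.51588672 0.16395816 0.35163402]
```

View pics/d4.png

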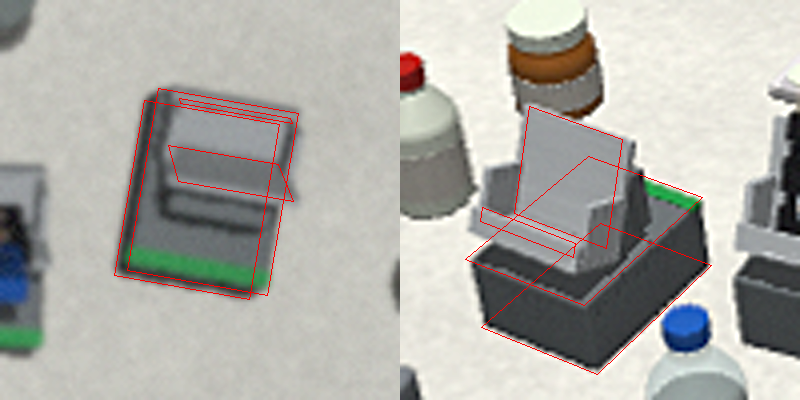

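The slider is out of the port. The rest model is within 1–2 px but turned slightly too far, so I'll refit it with these sharper corners.

```bash
python3 - <<'E'
from g import *
A=np.array
T=lambda X,c:("top",X,(380-.375+c[0]/4,150-.375+c[1]/4)); S=lambda X,c:("scene",X,(140-.375+(c[0]-400)/4,180-.375+c[1]/4))
pl=lambda y:L-6*n+77*w+y*Y
o=[T(A([-65,-50,62.]),(268,292)),T(A([65,-50,62.]),(298,111)),T(A([-65,50,62.]),(119,271)),
S(A([65,-50,0.]),(488,325)),S(A([65,50,0.]),(599,372)),S(A([-65,50,0.]),(709,263)),S(pl(-39),(527,107)),S(pl(39),(623,139)),S(A([-65,50,62.]),(702,202))]
q,r=fit(o,P["q"]);print(q);print(r.round(1).tolist())
np.savez("P.npz",p=P["p"],q=q)
E
python3 -c "
from g import *
delta(*rest(80,4));print(rest()[0])"
```

```text
[ 0.6401245  -0.29056831 -0.17269199]
[[-0.2, 0.5], [-0.4, 0.2], [1.9, -0.2], [-1.5, 0.8], [-0.1, 0.6], [0.6, 0.4], [0.6, -0.2], [0.1, 0.1], [0.0, -1.2]]
t 14.0 d mm [  82.9 -446.5  -91.6] dr [  0.14  10.29 -19.72] open 0.177 F [-0.9 -0.3 -2.4] q5 [ 0.1  -0.42  2.13  0.05  0.82 -0.09]
[ 0.617639   -0.28664618  0.1932875 ]
```

```bash
python3 -m jog '{"travel":[[0,0,15],[0,0,20],[3,-10,0],[6,-22,0],[6,-30,0]],"dr":[[0,0,0],[0,0,0],[0,0,0],[0,0,0],[0,0,0]],"jaw":[230,230,230,230,230]}'
python3 -m jog '{"travel":[[6,-33,0],[6,-33,0],[6,-33,0],[6,-33,0],[6,-33,0]],"dr":[[0,0,-4.93],[0,0,-4.93],[0,0,-4.93],[0,0,-4.93],[0,0,0]],"jaw":[230,230,230,230,230]}'
python3 -m jog '{"travel":[[6,-33,0],[6,-33,0],[6,-33,0],[6,-33,0],[6,-33,0]],"dr":[[0.88,5.05,0],[0.88,5.05,0],[0,0,0],[0,0,0],[0,0,0]],"jaw":[230,230,230,230,230]}'
python3 -m jog '{"travel":[[4,-26,0],[3,-20,0],[0,-8,0],[0,0,0],[0,0,0]],"dr":[[0,0,0],[0,0,0],[0,0,0],[0,0,0],[0,0,0]],"jaw":[230,230,230,230,230]}'
python3 - <<'E'
from g import *
delta(*rest(60,4))
E
```

```text
time: 14.42
eef_pos: [0.5263, 0.1024, 0.3707]
tcp_rot: [0.613, 0.732, 0.228, 0.192]
contact_force: [1.6, -0.4, -2.3]
opening: 0.175
time: 14.83
eef_pos: [0.5565, -0.0637, 0.37]
tcp_rot: [0.731, 0.614, 0.191, 0.228]
contact_force: [0.3, 0.1, -1.1]
opening: 0.181
time: 15.25
eef_pos: [0.5868, -0.2299, 0.37]
tcp_rot: [0.748, 0.629, 0.136, 0.162]
contact_force: [0.7, 0.1, -1.5]
opening: 0.176
time: 15.67
eef_pos: [0.5938, -0.2817, 0.3714]
tcp_rot: [0.748, 0.629, 0.137, 0.162]
contact_force: [0.8, 0.4, -1.5]
opening: 0.176
t 15.67 d mm [  10.3   -2.6 -139.3] dr [-0.09 -0.47 -0.05] open 0.176 F [ 0.8  0.4 -1.5] q5 [-0.67 -0.04  1.72  0.23  1.09 -0.57]
```

```bash
python3 -m jog '{"travel":[[3,-0.7,-35],[3,-0.8,-35],[3,-0.7,-35],[3,-0.7,-33.5],[0,0,0]],"dr":[[0,0,0],[0,-0.2,0],[0,-0.2,0],[0,0,0],[0,0,0]],"jaw":[230,230,230,230,230]}'
python3 -m jog '{"travel":[[0,0,0],[0,0,0]],"dr":[[0,0,0],[0,0,0]],"jaw":[230,230]}'
python3 - <<'E'
from g import *
delta(*rest(60,6))
t=read_camera("top")[:,:,::-1];s=read_camera("scene")[:,:,::-1]
q=P["q"];A=np.array
def f(c,im,x,y):
    o=cv2.resize(im[y:y+120,x:x+100],None,fx=4,fy=4,interpolation=cv2.INTER_CUBIC); o=np.clip(o*1.5,0,255).astype(np.uint8)
    d=lambda pts:cv2.polylines(o,[np.int32((proj(c,pose(q,A(pts)))-[x-.5,y-.5])*4)],True,(0,255,0),1)
    F=L+60*w+6*n
    d([F+6*n+y*Y+z*w for y,z in((-30,0),(30,0),(30,85),(-30,85))])
    d([L-6*n+y*Y+z*w for y,z in((-39,0),(39,0),(39,77),(-39,77))])
    return o
cv2.imwrite("pics/d5.png",np.hstack([f("top",t,380,150),f("scene",s,140,140)]))
E
```

```text
time: 16.08
eef_pos: [0.6046, -0.2815, 0.2264]
tcp_rot: [0.748, 0.629, 0.14, 0.162]
contact_force: [-0.1, 0.2, -2.9]
opening: 0.178
time: 16.25
eef_pos: [0.607, -0.2845, 0.237]
tcp_rot: [0.746, 0.629, 0.14, 0.167]
contact_force: [-0.4, 0.1, -1.0]
opening: 0.178
t 16.25 d mm [-1.  -0.1 -4. ] dr [ 0.12  0.15 -0.16] open 0.178 F [-0.4  0.1 -1. ] q5 [-0.67  0.07  1.86  0.27  0.84 -0.64]
```

View pics/d5.png

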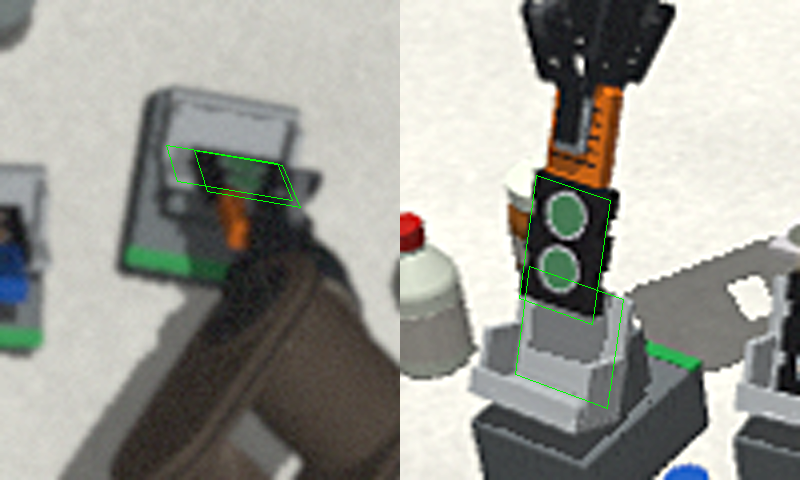

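The held slider (foot at crop 560,310) is over the ledge between the cheeks, aligned with the model. The blue lenses of the other slider stay clear. I'll lower it slowly along the slope.

```bash
python3 -m jog '{"travel":[[3.2,-0.7,-13],[4.2,-0.7,-9],[4.2,-0.7,-9],[4.2,-0.7,-9],[0,0,0]],"dr":[[0,0,0],[0,0,0],[0,0,0],[0,0,0],[0,0,0]],"jaw":[230,230,230,230,230]}'
python3 -m jog '{"travel":[[0,0,0],[0,0,0]],"dr":[[0,0,0],[0,0,0]],"jaw":[230,230]}'
python3 -c "
from g import *
delta(*rest(20,6))"
```

```text
time: 16.77
eef_pos: [0.6215, -0.2873, 0.1909]
tcp_rot: [0.747, 0.629, 0.139, 0.164]
contact_force: [-0.1, 0.7, -2.5]
opening: 0.179
time: 16.93
eef_pos: [0.6223, -0.2882, 0.1946]
tcp_rot: [0.747, 0.629, 0.14, 0.166]
contact_force: [-0.3, -0.5, -1.6]
opening: 0.178
t 16.93 d mm [0.3 0.7 2.1] dr [ 0.05  0.07 -0.06] open 0.178 F [-0.3 -0.5 -1.6] q5 [-0.65  0.15  1.86  0.29  0.77 -0.65]
```

```bash
python3 -m jog '{"travel":[[1.2,0,-2.7],[1.2,0,-2.7],[1.2,0,-2.7],[1.2,-0.2,-2.7],[0,0,0]],"dr":[[0,0,0],[0,0,0],[0,0,0],[0,0,0],[0,0,0]],"jaw":[230,230,230,230,230]}'
python3 -m jog '{"travel":[[0.4,0,-0.9],[0.4,0,-0.9],[0,0,0]],"dr":[[0,0,0],[0,0,0],[0,0,0]],"jaw":[230,230,230]}'
python3 -c "
from g import *
delta(*rest(0,6))"
```

```text
time: 17.35
eef_pos: [0.6268, -0.2881, 0.1832]
tcp_rot: [0.747, 0.629, 0.139, 0.166]
contact_force: [0.9, -0.2, -2.6]
opening: 0.176
time: 17.6
eef_pos: [0.6278, -0.2883, 0.1822]
tcp_rot: [0.747, 0.629, 0.14, 0.166]
contact_force: [0.3, 0.2, -1.6]
opening: 0.177
t 17.6 d mm [ 3.1 -0.6 -3.6] dr [ 0.06  0.08 -0.06] open 0.177 F [ 0.3  0.2 -1.6] q5 [-0.65  0.17  1.85  0.29  0.74 -0.65]
```

```bash
python3 -m jog '{"travel":[[0.4,0,-0.9],[0.4,0,-0.9],[0.4,0,-0.9],[0,0,0]],"dr":[[0,0,0],[0,0,0],[0,0,0],[0,0,0]],"jaw":[230,230,230,230]}'
python3 -m jog '{"travel":[[0.4,0,-0.9],[0.4,0,-0.9],[0,0,0],[0,0,0]],"dr":[[0,0,0],[0,0,0],[0,0,0],[0,0,0]],"jaw":[230,230,230,230]}'
python3 -c "
from g import *
delta(*rest(0,6))"
```

```text
time: 17.93
eef_pos: [0.629, -0.2883, 0.1794]
tcp_rot: [0.747, 0.629, 0.14, 0.166]
contact_force: [-0.1, -0.0, -2.8]
opening: 0.175
time: 18.27
eef_pos: [0.6298, -0.2883, 0.1778]
tcp_rot: [0.747, 0.629, 0.14, 0.166]
contact_force: [-0.3, 0.6, -2.1]
opening: 0.176
t 18.27 d mm [ 1.1 -0.6  0.8] dr [ 0.06  0.08 -0.06] open 0.176 F [-0.3  0.6 -2.1] q5 [-0.65  0.18  1.85  0.29  0.74 -0.65]
```

No contact yet, since the force still shows only the slider's weight. I'll keep going down in small steps.

```bash
python3 -m jog '{"travel":[[0.4,0,-0.9],[0.4,0,-0.9],[0,0,0],[0,0,0]],"dr":[[0,0,0],[0,0,0],[0,0,0],[0,0,0]],"jaw":[230,230,230,230]}'
python3 -m jog '{"travel":[[0.4,0,-0.9],[0.4,0,-0.9],[0,0,0],[0,0,0]],"dr":[[0,0,0],[0,0,0],[0,0,0],[0,0,0]],"jaw":[230,230,230,230]}'
python3 -c "
from g import *
delta(*rest(0,6))"
```

```text
time: 18.6
eef_pos: [0.6305, -0.2884, 0.1778]
tcp_rot: [0.746, 0.629, 0.139, 0.166]
contact_force: [-6.9, 3.6, 6.2]
opening: 0.176
time: 18.93
eef_pos: [0.6309, -0.2884, 0.1779]
tcp_rot: [0.746, 0.629, 0.139, 0.166]
contact_force: [-14.2, 6.7, 13.5]
opening: 0.179
t 18.93 d mm [-0.  -0.6  0.7] dr [ 0.08  0.02 -0.18] open 0.179 F [-14.2   6.7  13.5] q5 [-0.65  0.18  1.85  0.29  0.74 -0.65]
```

It stands on the ledge: about 18 N up the slope, still held. I'll ease the load and slide it back the remaining ~6 mm against the plate.

```bash
python3 -m jog '{"travel":[[-0.6,0,1.2],[-1.2,0.2,-0.6],[-1.2,0.2,-0.6],[0,0,0]],"dr":[[0,0,0],[0,0,0],[0,0,0],[0,0,0]],"jaw":[230,230,230,230]}'
python3 -m jog '{"travel":[[-1.2,0.2,-0.6],[-1.2,0.2,-0.6],[0,0,0]],"dr":[[0,0,0],[0,0,0],[0,0,0]],"jaw":[230,230,230]}'
python3 -c "
from g import *
delta(*rest(0,0))"
```

```text
time: 19.27
eef_pos: [0.6296, -0.2883, 0.1773]
tcp_rot: [0.746, 0.628, 0.141, 0.168]
contact_force: [-3.7, 3.2, 6.3]
opening: 0.17
time: 19.52
eef_pos: [0.6281, -0.2884, 0.1767]
tcp_rot: [0.746, 0.628, 0.141, 0.17]
contact_force: [0.1, 2.1, 5.4]
opening: 0.178
t 19.52 d mm [-2.5  0.4 -0.6] dr [ 0.25  0.48 -0.02] open 0.178 F [0.1 2.1 5.4] q5 [-0.65  0.17  1.86  0.3   0.73 -0.66]
```

```bash
python3 -m jog '{"travel":[[-1.2,0.2,-0.6],[-1.2,0.2,-0.6],[0,0,0]],"dr":[[0,0,0],[0,0,0],[0,0,0]],"jaw":[230,230,230]}'
python3 - <<'E'
from g import *
delta(*rest(0,0))
s=read_camera("scene")[:,:,::-1];t=read_camera("top")[:,:,::-1]
f=lambda im,x,y:cv2.resize(im[y:y+120,x:x+100],None,fx=4,fy=4,interpolation=cv2.INTER_CUBIC)
cv2.imwrite("pics/d6.png",np.clip(np.hstack([f(t,380,150),f(s,140,160)])*1.5,0,255).astype(np.uint8))
E
```

```text
time: 19.77
eef_pos: [0.6261, -0.2884, 0.1757]
tcp_rot: [0.746, 0.628, 0.141, 0.171]
contact_force: [1.5, 1.8, 6.6]
opening: 0.176
t 19.77 d mm [-0.6  0.4  0.3] dr [0.3  0.56 0.03] open 0.176 F [1.5 1.8 6.6] q5 [-0.65  0.17  1.87  0.3   0.72 -0.67]
```

View pics/d6.png

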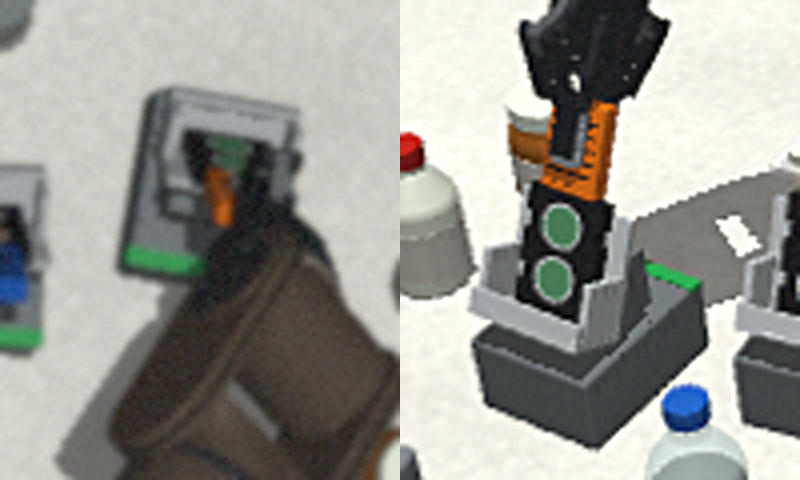

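It stands on the ledge, centred between the cheeks and close to the back plate. I'll release and back out along the slope.

```bash
python3 -m jog '{"travel":[[0,0,0],[0,0,0],[0,0,0],[0,0,0],[0,0,0]],"dr":[[0,0,0],[0,0,0],[0,0,0],[0,0,0],[0,0,0]],"jaw":[200,190,170,150,120]}' 20
python3 -m jog '{"travel":[[0,0,0],[0,0,0],[-4.2,0.7,9],[-8.4,1.4,18],[-8.4,1.4,18]],"dr":[[0,0,0],[0,0,0],[0,0,0],[0,0,0],[0,0,0]],"jaw":[110,110,110,110,110]}'
python3 -m jog '{"travel":[[-8.4,1.4,18],[-8.4,1.4,18],[-12,2,27],[-12,2,27],[0,0,0]],"dr":[[0,0,0],[0,0,0],[0,0,0],[0,0,0],[0,0,0]],"jaw":[110,110,110,110,110]}'
python3 -m jog '{"travel":[[-30,0,10],[-30,0,0],[-30,0,0],[-30,0,0],[0,0,0]],"dr":[[0,0,0],[0,0,0],[0,0,0],[0,0,0],[0,0,0]],"jaw":[110,110,110,110,110]}'
python3 - <<'E'
from g import *
s=read_camera("scene")[:,:,::-1];t=read_camera("top")[:,:,::-1]
q=P["q"]
def f(c,im,x,y):
    o=cv2.resize(im[y:y+120,x:x+100],None,fx=4,fy=4,interpolation=cv2.INTER_CUBIC); o=np.clip(o*1.5,0,255).astype(np.uint8)
    for X in ([L+6*n+y*Y+z*w for y,z in((-30,0),(30,0),(30,85),(-30,85))],[L+8*n+y*Y+z*w for y,z in((-22,85),(22,85),(22,150),(-22,150))]):
        cv2.polylines(o,[np.int32((proj(c,pose(q,np.array(X)))-[x-.5,y-.5])*4)],True,(0,255,0),1)
    return o
cv2.imwrite("pics/d7.png",np.hstack([f("top",t,380,150),f("scene",s,140,160)]))
cv2.imwrite("pics/full.png",np.hstack([cv2.resize(t[80:340,50:530],(400,217)),cv2.resize(s[150:380,100:560],(400,200+17))]))
E
```

```text
time: 20.28
eef_pos: [0.623, -0.2869, 0.1707]
tcp_rot: [0.747, 0.629, 0.139, 0.166]
contact_force: [-0.6, 0.1, -0.6]
opening: 0.526
time: 20.7
eef_pos: [0.6018, -0.2832, 0.2166]
tcp_rot: [0.747, 0.629, 0.139, 0.165]
contact_force: [0.4, 0.3, -0.5]
opening: 0.568
time: 21.12
eef_pos: [0.5625, -0.2782, 0.3158]
tcp_rot: [0.746, 0.628, 0.141, 0.173]
contact_force: [0.6, 0.6, 0.8]
opening: 0.569
time: 21.53
eef_pos: [0.4386, -0.2766, 0.3169]
tcp_rot: [0.747, 0.628, 0.139, 0.167]
contact_force: [0.5, 0.7, 0.7]
opening: 0.565
```

View pics/d7.png

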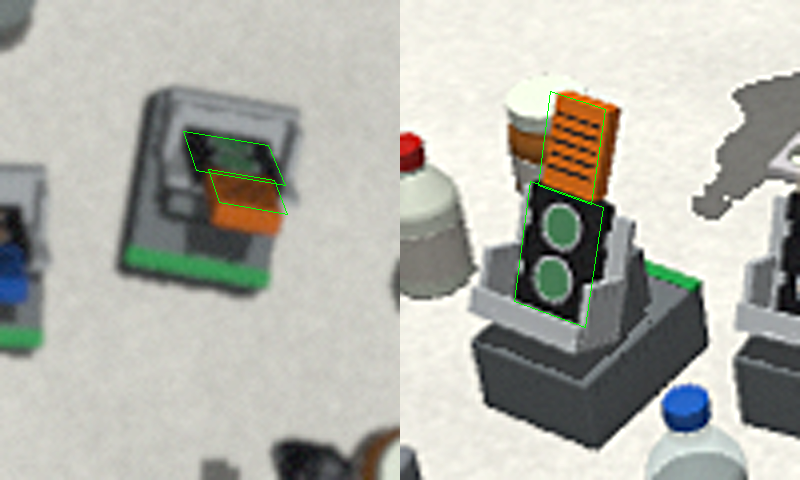

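View pics/full.png

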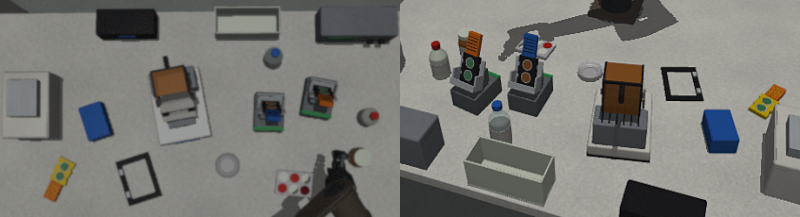

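The slider lies back on rest_a within about 2 mm of the model outline, the same way as the blue one. The hood is open, the bystanders look unmoved and the gripper is clear. I'll hand it in.

```bash
python3 -c "
from plant import *
s=get_state();print(s['time'],s['contact_force'].round(1));print(sign_off())"
```

```text
21.6333 [ 0.2 -0.3  0.4]
the job is handed in; nothing more can be done
None
```

I opened the hood, pulled the orange slider out of its port and left it lying back on the empty rest. I handed the job in at 21.6 s; no verdict was reported.

- **Hood:** I carried it by the fin to about 2.05 rad and let go. The later pictures show it standing open by itself.
- **Pull:** The highest force I read was about 23 N at the first click and about 12 N at the second. Readings come only at the end of each call, so brief peaks could have been higher.
- **Placing:** I felt the ledge at about 18–20 N while the slider was still held, eased it back to the plate, then released it and backed out along the slope.
- **Last checks:**
  - The slider sits within about 2 mm of the fitted outline in the scene view, leaning like the blue one.
  - In the top view its handle sits slightly below the outline. I put that down to my drawing the front face only, and did not check it further.
  - The bystanders look unmoved by eye; I did not measure them.
  - The tool's contact force was near zero.

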